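Hold the enabling key in the interlock box

ROBOT

A 6-joint arm with a two-finger parallel gripper is mounted at the origin on the work surface. World frame = base frame: x ahead of the robot, y to its left, z up, the work surface at z = 0. Lengths are in m, angles in rad, forces in N, time in s.
With the tool pointing down it reaches from about 0.225 to 0.875 m from the base axis. Payload 3.4 kg.
Tool frame: the origin (TCP) lies at the very end of the fingers, on their centre line; the grasp point (between the pads) lies 19 mm behind it; z points along the fingers, y is the line along which they close (so a half turn about z gives the same grasp; the last joint's range is limited). The gripper opens to 85 mm and grips with 20 to 120 N. Pads are 22 mm wide; open, the fingers measure 114 mm over their backs; the gripper's body (76 mm by 85 mm) begins 54 mm behind the grasp point. The pads swing forward as they close: fully open they stand 13 mm farther back than shut.
Start: joints at [-1.222, 0.276, 1.505, -0, 1.361, -0.121], TCP at [0.26, -0.513, 0.231] pointing down, gripper open.
Joint ranges: [-2.89, 2.89], [-0.75, 2.08], [0.22, 2.7], [-1.18, 4.32], [0.11, 2.71], [-2.7, 2.7]. Speed limits (rad/s): [2.57, 2.57, 3.14, 3.14, 3.14, 3.14].

INTERFACE

Orientations are given as a unit quaternion [w, x, y, z].
In Python, from rig import get_state, optics, sign_off gives the robot as it stands.
- The arm moves only by the tool send_rows, never from a script. Its argument "increments" is a list of rows, each an object with "gripper": the gripper's target within -1 to 1 (shut at 1, half-way at 0, fully open at -1); "linear": the shift along the world's x, y, z in m, a list of three; "delta_rot": the turn, a rotation vector about the world's x, y, z in rad, a list of three. In form: [{"gripper": gripper, "linear": [dx, dy, dz], "delta_rot": [rx, ry, rz]}, ...]. A call has 1 to 8 rows; each row is the pose to reach, as a shift and turn from the pose commanded when the call began; what a row does not reach only later rows make up. A row lasts 1/10 s, in which the tool goes at most 50 mm and 8.59 degrees, less where a joint would pass 70% of its speed; a pose out of reach is approached as far as the arm can. A call with a gripper value outside its range is refused whole. The fingers move at their own pace and stop on an object; "newtons" is the grip in N (left out, the last holds). Time passes only in rows, so rows that repeat a pose let the fingers close. It gives the time, the measured TCP pose, the force, the opening and the grip force at its end, in the units of the state.
- get_state(): the state, without advancing time (a new reading comes with each control period).
- optics.get_image(name): name is "side" or "top"; returns a dict with "pixels" (400x640x3 uint8, blue, green, red), "K" (3x3 intrinsics, pixels), "rvec" (rotation vector, rad) and "tvec" (3), from world to camera coordinates, as OpenCV has them. Camera axes: x right, y down, z forward; pixel columns grow to the right and rows downward; lengths in m; the calibration is good to about 2 mm. A picture is of the moment at which its call begins. There is no depth.
- sign_off(): hands the job in; it is judged then, once.
The state is a dict: "clock": time; "qpos": joint angles; "qd": joint speeds; "effort": joint torques, N m; "position": TCP position; "ee_rot": TCP orientation; "contact_force": force on the tool from outside, world axes, zero at the start; "moment": the same for the moment, N m; "width": finger opening in m; "gripper_force": force on a finger pad.
Only numpy, scipy, OpenCV 4.12 (cv2) and the standard library are available. Lean on these libraries where they do the work, as an engineer would, in place of code of your own. Each camera call takes 0.05 s, during which the arm holds its last target. There are 200 camera calls.

TASK

Lift the narrow-bladed interlock key up and off its hook, leaving the wide-bladed key hanging where it is, and pass its blade straight down through the slot in the lid of the interlock box. Push it down against the spring inside until the key's shoulder sits on the lid. The spring pushes the key back out if it is let go, so finish while still gripping the key and holding it fully down.

Things in the scene. Friction and masses are not known exactly. Their poses are not given: they have to be found in the camera images.
- narrow_key_grip (a point): Centre of the handle (black plastic, 16 mm in x, 26 in y, 50 in z) of the narrow-bladed key, which hangs loose, blade down, about 110 g, on one of the stand's two hooks (which one varies). z up the key, y across the blade's width, x through its thickness, at the start along the hook towards its post. Below the handle: a bar 10 by 40 by 12 mm high that rests on the hook, then an open eye 26 wide, 38 high.
- narrow_key: The narrow-bladed key; origin at the centre of the blade's lower end, 133 mm below the handle centre, axes as above. Upward from here: steel blade 8 mm thick (x), 30 wide (y), 50 high (its lowest 3 mm are 5 by 26); shoulder plate 28 by 50 mm, 8 high; the eye from 58 to 96 mm; bar 96 to 108; handle 108 to 158. The same turned half round about z.
- wide_key_grip (a point): Centre of the handle of the other key, which hangs on the other hook and stays there. The same as the narrow one but for its blade, 46 mm wide, and its shoulder, 66 mm wide.
- stand: Fixed steel stand with two flat hooks, base 100 by 220 by 12 mm. Origin on the table, midway between the hooks, which lie at y = +70 and -70 mm in its frame and point along its -x, roughly to the robot. Their posts are 12 mm square, 140 mm high, at x = +36 mm; the two keys hang with their bars 0 to 15 mm to the -x side of x = +3 mm.
- hook_left (a point): Top of the prong of the stand's hook at its +y side, 5 mm in front of (-x of) the stand's origin, 140 mm above the table; axes as the stand's. The prong is level, 12 mm wide, 5 thick; its free end, 26 to 30 mm to -x of here, turns up 8 mm. To take a key off, lift it 10 to 30 mm and draw it out along -x past that end.
- hook_right (a point): The same point of the other hook, at the stand's -y side.
- slot (a point): Centre of the slot's mouth, level with the top of the interlock box (fixed, grey, 130 by 130 by 100 mm high, aluminium lid; place and yaw vary). z up. The slot is 10 mm wide along x, 32 long along y, through a lid 10 thick, with a 3 mm bevel round its mouth (16 by 38 at the top). The blade enters either way round. With the shoulder on the lid the handle centre is 83 mm above this point.
- plunger (a joint): Spring plunger in the box under the slot, m pressed down: 0 is up, its top 36 mm below the lid's top. A key with its shoulder on the lid presses it to 0.014. The spring pushes back with 3 N at first and 7 N at 0.014, more than the key weighs.

How it is judged:
By the outcome, as a careful person would: the job done as asked, in the order asked, and still so for the second after the job is handed in, while the arm keeps its last pose, push and grip.
It also fails if it takes over 48 s, if anything falls off the work surface, if the arm or the gripper's body presses on something with over 40 N, if the wrist force passes 120 N, or if a joint passes its speed limit or range.

## Working session

There is one attempt and no reset: what is moved stays moved. The work goes in short steps, Python scripts to look and compute and a tool call to move; the robot and the scene stay as the last step left them, time stands still between calls to the robot, and variables do not carry over. Pictures are saved under pics/ and viewed, at most 10 in all, crops included, and the job is handed in when it is done.

Besides the shell and the picture viewer there is one more tool, called after "Emit:" as name([rows], argument=value, ...), one row to a line, values as JSON. send_rows: Moves the arm, as the interface text tells. Its arguments: {"type":"object","properties":{"increments":{"type":"array"},"newtons":{"type":"number"}},"required":["increments"]}

```bash
mkdir -p pics
cat > h.py <<'E'
import cv2,numpy as np
from rig import get_state,optics,sign_off
def grab(n,f=None):
    d=optics.get_image(n); d['R']=cv2.Rodrigues(np.array(d['rvec'],float))[0]; d['t']=np.array(d['tvec'],float).ravel(); d['K']=np.array(d['K'],float)
    if f: cv2.imwrite('pics/'+f,d['pixels'])
    return d
def ray(d,u,v):
    r=d['R'].T@np.linalg.inv(d['K'])@np.array([u,v,1.]); return -d['R'].T@d['t'], r/np.linalg.norm(r)
def onz(d,u,v,z):
    c,r=ray(d,u,v); return c+r*(z-c[2])/r[2]
def proj(d,p):
    q=d['K']@(d['R']@np.array(p,float)+d['t']); return q[:2]/q[2]
def tri(d1,p1,d2,p2):
    c1,r1=ray(d1,*p1);c2,r2=ray(d2,*p2)
    s=np.linalg.lstsq(np.stack([r1,-r2],1),c2-c1,rcond=None)[0]
    a,b=c1+s[0]*r1,c2+s[1]*r2; return (a+b)/2,np.linalg.norm(a-b)
E
python3 - <<'E'
from h import *
for n in('side','top'):
    d=grab(n,n+'0.png'); c,r=ray(d,320,200); print(n,c.round(3),r.round(3),d['K'][0,0])
print(get_state())
E
```

```text
side [0.137 0.471 0.914] [ 0.39  -0.511 -0.766] 501.95046834072264
top [ 0.488 -0.031  1.25 ] [ 0.063  0.006 -0.998] 484.88349811055497
{'clock': 0.1, 'qpos': array([-1.22196087e+00,  2.76549864e-01,  1.50598118e+00, -5.39653952e-06,
        1.36068784e+00, -1.21002150e-01]), 'qd': array([ 0.00044415, -0.0009753 , -0.00244758, -0.0010136 ,  0.00010987,
       -0.00120887]), 'effort': array([ 2.14069813e-03, -4.17699552e+01, -2.46404618e+01, -1.11680350e-05,
        5.88937139e-03,  2.14755642e-05]), 'position': array([ 0.26016327, -0.51227049,  0.23052598]), 'ee_rot': array([-8.07542750e-04,  9.72532791e-01,  2.32764494e-01, -9.50482591e-05]), 'contact_force': array([-0.45373003,  0.01219613, -0.21350971]), 'moment': array([-0.0009995 ,  0.04455859,  0.00843213]), 'gripper_force': 0.0, 'width': 0.08536706881239475}
```

View pics/side0.png

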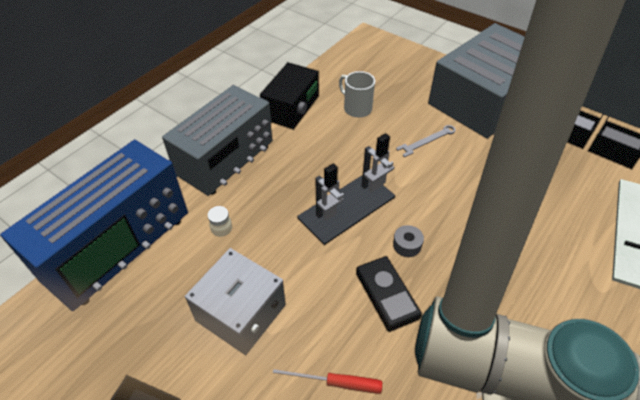

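View pics/top0.png

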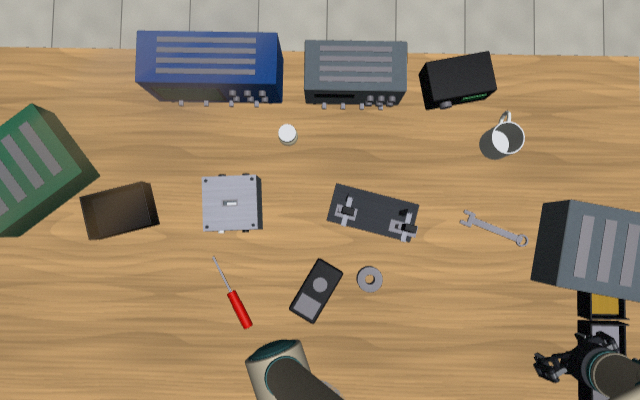

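Run:
```python
import cv2,numpy as np
s=cv2.imread('pics/side0.png')[120:245,290:410];t=cv2.imread('pics/top0.png')[170:250,320:430]; b=cv2.imread('pics/top0.png')[165:240,195:270]
s=cv2.resize(s,None,fx=4,fy=4,interpolation=2);t=cv2.resize(t,None,fx=2.9,fy=2.9,interpolation=2);b=cv2.resize(b,None,fx=3.5,fy=3.5,interpolation=2)
o=np.zeros((500,800,3),np.uint8);o[:500,:480]=s;o[:232,480:480+319]=t;o[235:235+262,480:480+262]=b
cv2.imwrite('pics/c0.png',o)
```

```text
(no output)
```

View pics/c0.png

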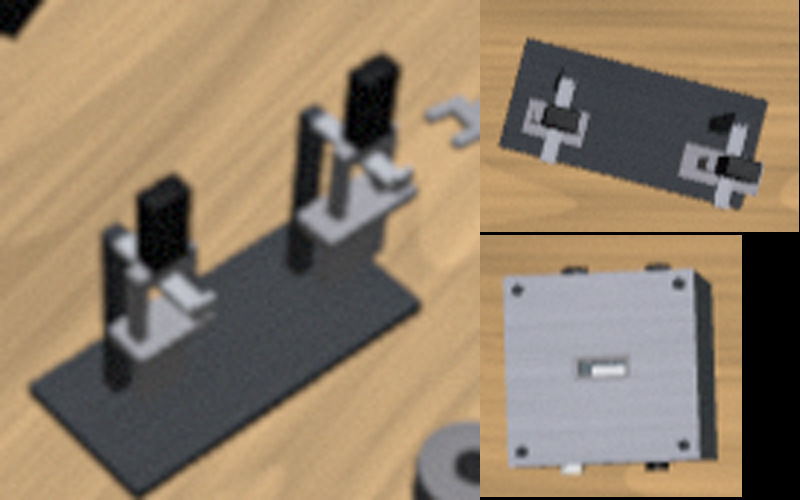

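Run:
```python
from h import *
t=grab('top');s=grab('side')
C=[(320+(x-480)/2.9,170+y/2.9) for x,y in((528,38),(767,100),(742,210),(500,147))]
P=np.array([onz(t,*c,.012)[:2] for c in C]);print(P.round(4))
o=P.mean(0);print('origin',o,[np.linalg.norm(P[i]-P[i-1]).round(3) for i in range(4)])
ey=(P[0]-P[1]+P[3]-P[2]);print('yaw from y axis',np.arctan2(-ey[0],ey[1]))
yaw=np.arctan2(-ey[0],ey[1])
Rz=np.array([[np.cos(yaw),-np.sin(yaw)],[np.sin(yaw),np.cos(yaw)]])
for y in(.07,-.07):
  for x in(-.012,.003):
    p=o+Rz@[x,y];q=proj(t,[*p,.202]);w=proj(s,[*p,.202]);print(x,y,p.round(3),'top crop',480+(q[0]-320)*2.9,(q[1]-170)*2.9,'side crop',(w-[290,120])*4)
# handle top centre from side view
w=(290+163/4,120+187/4);p=onz(s,*w,.202);print('narrow top from side',p,Rz.T@(p[:2]-o))
w=(290+372/4,120+66/4);p=onz(s,*w,.202);print('wide',p,Rz.T@(p[:2]-o))
# box: lid corners
L=[(195+(x-480)/3.5,165+(y-235)/3.5) for x,y in((504,278),(695,270),(718-18,458),(510,466))]
B=np.array([onz(t,*c,.1)[:2] for c in L]);print(B.round(4),[np.linalg.norm(B[i]-B[i-1]).round(3) for i in range(4)],B.mean(0))
e=(B[0]-B[1]+B[3]-B[2]);print('box yaw',np.arctan2(-e[0],e[1]))
print('slot',onz(t,195+(603-480)/3.5,165+(367-235)/3.5,.1), 'cam top',ray(t,0,0)[0])
```

```text
[[ 0.6097 -0.0654]
 [ 0.5586 -0.2766]
 [ 0.4616 -0.2554]
 [ 0.513  -0.0423]]
origin [ 0.53573507 -0.15993866] [np.float64(0.099), np.float64(0.217), np.float64(0.099), np.float64(0.219)]
yaw from y axis -0.23693660652157314
-0.012 0.07 [ 0.541 -0.089] top crop 565.7551874142617 106.09305424904504 side crop [157.0694517  175.21092082]
0.003 0.07 [ 0.555 -0.093] top crop 570.7600331545784 86.67319118213094 side crop [137.59841575 158.39685245]
-0.012 -0.07 [ 0.508 -0.225] top crop 748.1246398323508 153.48606907254234 side crop [364.13504298  50.95432711]
0.003 -0.07 [ 0.522 -0.229] top crop 753.0065928201413 133.9741871843793 side crop [344.18746115  35.8844779 ]
narrow top from side [ 0.53342969 -0.08438016  0.202     ] [-0.01997651  0.07290638]
wide [ 0.49824635 -0.21800701  0.202     ] [-0.0228112  -0.06524558]
[[0.6093 0.2588]
 [0.6171 0.1285]
 [0.4892 0.1218]
 [0.4814 0.2506]] [np.float64(0.128), np.float64(0.131), np.float64(0.128), np.float64(0.129)] [0.54927178 0.18991719]
box yaw 0.05985695284944175
slot [0.54976178 0.18939498 0.1       ] cam top [ 0.4877465  -0.03084171  1.25024593]
```

Emit:
send_rows([
  {"gripper": -1, "linear": [0, 0.03, 0.03], "delta_rot": [0, 0, 0.1]},
  {"gripper": -1, "linear": [0.01, 0.07, 0.05], "delta_rot": [0, 0, 0.2]},
  {"gripper": -1, "linear": [0.03, 0.11, 0.06], "delta_rot": [0, 0, 0.32]},
  {"gripper": -1, "linear": [0.055, 0.15, 0.06], "delta_rot": [0, 0, 0.44]},
  {"gripper": -1, "linear": [0.085, 0.19, 0.06], "delta_rot": [0, 0, 0.56]},
  {"gripper": -1, "linear": [0.115, 0.23, 0.06], "delta_rot": [0, 0, 0.68]},
  {"gripper": -1, "linear": [0.145, 0.265, 0.06], "delta_rot": [0, 0, 0.78]},
  {"gripper": -1, "linear": [0.175, 0.3, 0.06], "delta_rot": [0, 0, 0.863]},
])

```text
clock: 1.0
position: [0.4361, -0.211, 0.2915]
ee_rot: [0.0, 0.785, 0.62, 0.0]
contact_force: [0.7, -0.2, 0.3]
width: 0.0856
gripper_force: 0.0
```

Emit:
send_rows([
  {"gripper": -1, "linear": [0.03, 0.035, 0], "delta_rot": [0, 0, 0]},
  {"gripper": -1, "linear": [0.06, 0.075, 0], "delta_rot": [0, 0, 0]},
  {"gripper": -1, "linear": [0.085, 0.11, 0], "delta_rot": [0, 0, 0]},
  {"gripper": -1, "linear": [0.099, 0.128, -0.01], "delta_rot": [0, 0, 0]},
  {"gripper": -1, "linear": [0.099, 0.128, -0.02], "delta_rot": [0, 0, 0]},
  {"gripper": -1, "linear": [0.099, 0.128, -0.02], "delta_rot": [0, 0, 0]},
])

```text
clock: 1.6
position: [0.533, -0.0844, 0.2694]
ee_rot: [-0.002, 0.786, 0.619, -0.002]
contact_force: [0.2, -0.3, -0.2]
width: 0.0856
gripper_force: 0.0
```

Run:
```python
from h import *
st=get_state();print(st['clock'],st['position'],st['ee_rot'],st['qpos'],st['contact_force'])
s=grab('side')['pixels'][90:250,270:420];t=grab('top')['pixels'][150:260,320:430]
s=cv2.resize(s,None,fx=3.2,fy=3.2,interpolation=2);t=cv2.resize(t,None,fx=2.9,fy=2.9,interpolation=2)
o=np.zeros((512,800,3),np.uint8);o[:512,:480]=s;o[:319,480:799]=t
cv2.imwrite('pics/c1.png',o)
```

```text
1.6 [ 0.53303003 -0.08439589  0.26935699] [-0.0015105   0.78566439  0.61864893 -0.00163588] [-2.85360247e-01  2.05523702e-01  1.50728876e+00 -9.23171317e-04
  1.43313854e+00 -4.84829381e-02] [ 0.24413495 -0.31853764 -0.23568944]
```

View pics/c1.png

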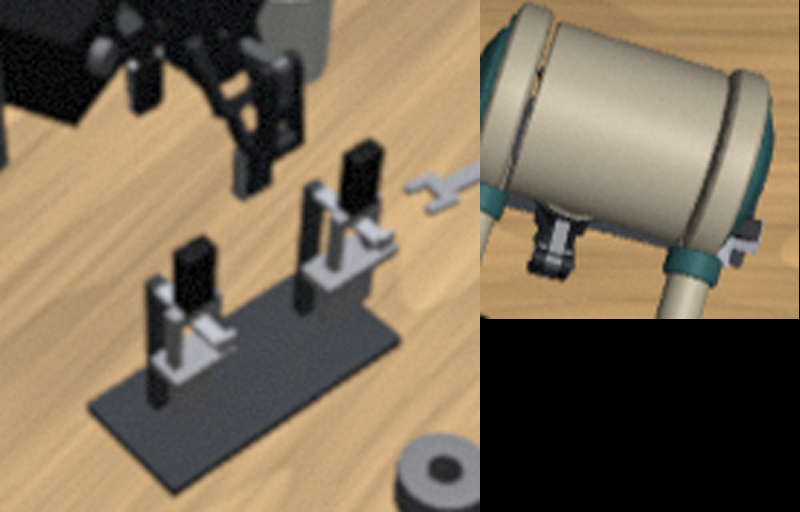

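Emit:
send_rows([
  {"gripper": -1, "linear": [0, 0, -0.04], "delta_rot": [0, 0, 0]},
  {"gripper": -1, "linear": [0, 0, -0.08], "delta_rot": [0, 0, 0]},
  {"gripper": -1, "linear": [0, 0, -0.105], "delta_rot": [0, 0, 0]},
  {"gripper": -1, "linear": [0, 0, -0.111], "delta_rot": [0, 0, 0]},
  {"gripper": -1, "linear": [0, 0, -0.111], "delta_rot": [0, 0, 0]},
], newtons=40)

```text
clock: 2.2
position: [0.5339, -0.0857, 0.1604]
ee_rot: [-0.0, 0.787, 0.618, -0.0]
contact_force: [1.4, -0.3, 1.5]
width: 0.0853
gripper_force: 0.0
```

Emit:
send_rows([
  {"gripper": 0.3, "linear": [0, 0, 0], "delta_rot": [0, 0, 0]},
  {"gripper": 0.6, "linear": [0, 0, 0], "delta_rot": [0, 0, 0]},
  {"gripper": 1, "linear": [0, 0, 0], "delta_rot": [0, 0, 0]},
  {"gripper": 1, "linear": [0, 0, 0], "delta_rot": [0, 0, 0]},
  {"gripper": 1, "linear": [0, 0, 0], "delta_rot": [0, 0, 0]},
  {"gripper": 1, "linear": [0, 0, 0], "delta_rot": [0, 0, 0]},
], newtons=40)

```text
clock: 2.8
position: [0.5344, -0.0847, 0.1609]
ee_rot: [0.0, 0.786, 0.618, 0.0]
contact_force: [-0.8, 0.7, 3.7]
width: 0.0153
gripper_force: 42.2
```

Run:
```python
from h import *
st=get_state();print(st['clock'],st['position'],st['contact_force'],st['width'],st['gripper_force'])
s=grab('side')['pixels'][90:250,270:420]
cv2.imwrite('pics/c2.png',cv2.resize(s,None,fx=3.2,fy=3.2,interpolation=2))
```

```text
2.8 [ 0.5343574  -0.08468216  0.16090261] [-0.76035618  0.69870677  3.66607835] 0.015311382504537133 42.15160667896271
```

View pics/c2.png

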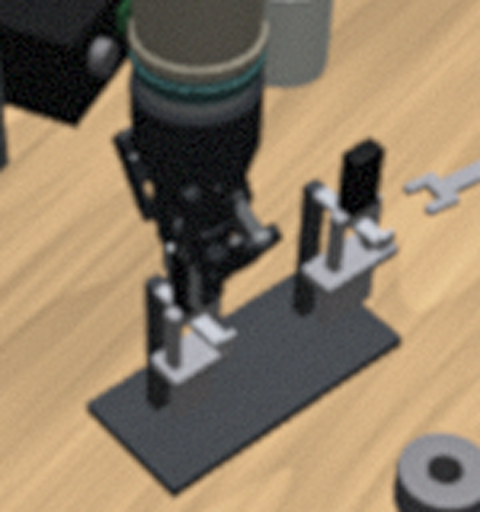

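Emit:
send_rows([
  {"gripper": 1, "linear": [0, 0, 0.006], "delta_rot": [0, 0, 0]},
  {"gripper": 1, "linear": [0, 0, 0.013], "delta_rot": [0, 0, 0]},
  {"gripper": 1, "linear": [0, 0, 0.02], "delta_rot": [0, 0, 0]},
  {"gripper": 1, "linear": [0, 0, 0.02], "delta_rot": [0, 0, 0]},
  {"gripper": 1, "linear": [0, 0, 0.02], "delta_rot": [0, 0, 0]},
], newtons=60)

```text
clock: 3.35
position: [0.5344, -0.0848, 0.1805]
ee_rot: [0.0, 0.786, 0.618, 0.0]
contact_force: [0.7, -0.6, -1.6]
width: 0.0149
gripper_force: 58.7
```

Emit:
send_rows([
  {"gripper": 1, "linear": [-0.01, 0.0024, 0], "delta_rot": [0, 0, 0]},
  {"gripper": 1, "linear": [-0.02, 0.0048, 0], "delta_rot": [0, 0, 0]},
  {"gripper": 1, "linear": [-0.03, 0.0073, 0], "delta_rot": [0, 0, 0]},
  {"gripper": 1, "linear": [-0.04, 0.0097, 0], "delta_rot": [0, 0, 0]},
  {"gripper": 1, "linear": [-0.052, 0.0126, 0], "delta_rot": [0, 0, 0]},
  {"gripper": 1, "linear": [-0.064, 0.0155, 0], "delta_rot": [0, 0, 0]},
  {"gripper": 1, "linear": [-0.075, 0.018, 0], "delta_rot": [0, 0, 0]},
  {"gripper": 1, "linear": [-0.075, 0.018, 0], "delta_rot": [0, 0, 0]},
])

```text
clock: 4.15
position: [0.4573, -0.0661, 0.1804]
ee_rot: [-0.0, 0.786, 0.618, -0.0]
contact_force: [0.5, 0.1, -0.9]
width: 0.0153
gripper_force: 58.8
```

Run:
```python
from h import *
st=get_state();print(st['clock'],st['position'],st['contact_force'],st['width'],st['gripper_force'])
s=grab('side')['pixels'][90:265,270:430]
cv2.imwrite('pics/c3.png',cv2.resize(s,None,fx=3.2,fy=3.2,interpolation=2))
```

```text
4.15 [ 0.45725481 -0.06612752  0.18037183] [ 0.47194665  0.08557937 -0.92971745] 0.015297668626710125 58.8296914100647
```

View pics/c3.png

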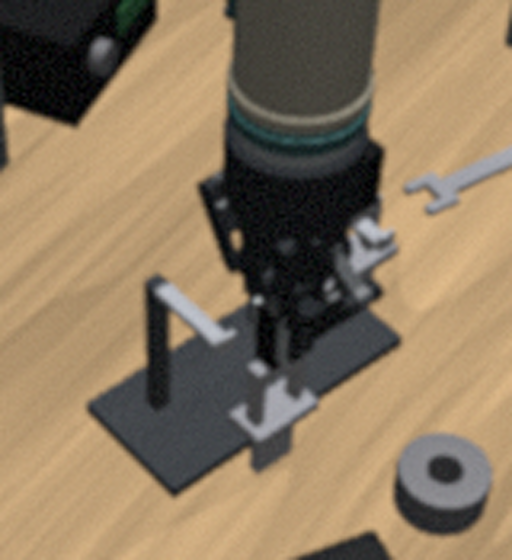

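Emit:
send_rows([
  {"gripper": 1, "linear": [-0.005, 0.01, 0.035], "delta_rot": [0, 0, 0]},
  {"gripper": 1, "linear": [0.0, 0.04, 0.07], "delta_rot": [0, 0, 0.05]},
  {"gripper": 1, "linear": [0.015, 0.08, 0.07], "delta_rot": [0, 0, 0.1]},
  {"gripper": 1, "linear": [0.032, 0.12, 0.07], "delta_rot": [0, 0, 0.15]},
  {"gripper": 1, "linear": [0.05, 0.16, 0.07], "delta_rot": [0, 0, 0.2]},
  {"gripper": 1, "linear": [0.067, 0.2, 0.07], "delta_rot": [0, 0, 0.25]},
  {"gripper": 1, "linear": [0.084, 0.236, 0.07], "delta_rot": [0, 0, 0.297]},
  {"gripper": 1, "linear": [0.0925, 0.2555, 0.07], "delta_rot": [0, 0, 0.297]},
])

```text
clock: 5.0
position: [0.5538, 0.1921, 0.25]
ee_rot: [0.0, 0.685, 0.729, 0.001]
contact_force: [1.2, 0.2, -1.3]
width: 0.0154
gripper_force: 58.9
```

Emit:
send_rows([
  {"gripper": 1, "linear": [0, 0, -0.005], "delta_rot": [0, 0, 0]},
  {"gripper": 1, "linear": [0, 0, -0.01], "delta_rot": [0, 0, 0]},
  {"gripper": 1, "linear": [0, 0, -0.01], "delta_rot": [0, 0, 0]},
])

```text
clock: 5.3
position: [0.5509, 0.1877, 0.2391]
ee_rot: [-0.001, 0.686, 0.727, -0.001]
contact_force: [0.1, 0.4, -1.7]
width: 0.0155
gripper_force: 58.9
```

Run:
```python
from h import *
st=get_state();print(st['clock'],st['position'],st['ee_rot'],st['contact_force'],st['width'],st['gripper_force'])
s=grab('side','side4.png');t=grab('top','top4.png')
p=st['position']
for n,q in(('tcp',p),('slot',[.5495,.1897,.1]),('bladebot',[p[0],p[1],p[2]-.117])): print(n,proj(s,q),proj(t,q))
c=s['pixels'][215:345,185:305]
cv2.imwrite('pics/c4.png',cv2.resize(c,None,fx=4.5,fy=4.5,interpolation=2))
```

```text
5.3 [0.5508909  0.18765444 0.23905349] [-5.10810807e-04  6.86206049e-01  7.27405798e-01 -1.34253632e-03] [ 0.08977275  0.3902719  -1.72964517] 0.01551825048135788 58.921658992767334
tcp [224.60794838 242.36455976] [218.39436912 198.38892522]
slot [235.72068218 286.59805892] [230.01175964 202.82181557]
bladebot [234.30996698 279.28501996] [229.1097783  201.70400129]
```

View pics/c4.png

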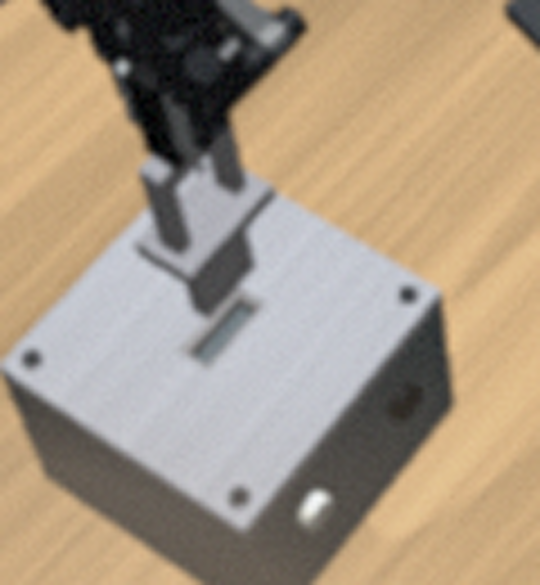

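Run:
```python
import cv2
c=cv2.imread('pics/side4.png')[245:303,210:255]
c=cv2.convertScaleAbs(cv2.resize(c,None,fx=10,fy=10,interpolation=2),alpha=1.4)
for i in range(0,580,50): cv2.line(c,(0,i),(8,i),(0,0,255),1)
for i in range(0,450,50): cv2.line(c,(i,0),(i,8),(0,0,255),1)
cv2.imwrite('pics/c5.png',c)
```

```text
(no output)
```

View pics/c5.png

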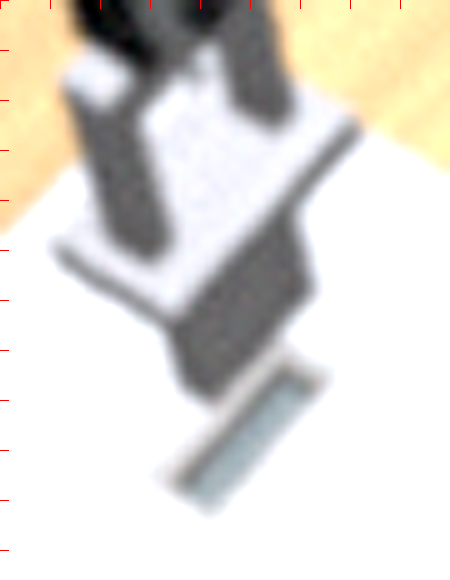

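Run:
```python
from h import *
st=get_state();p=st['position'];s=grab('side')
px=lambda a:(210+a[0]/10-.45,245+a[1]/10-.45)
B=[onz(s,*px(a),.1) for a in((165,478),(210,515),(328,378),(283,345))]
sl=np.mean(B,0);print('slot',sl,[np.linalg.norm(B[i]-B[i-1]).round(4) for i in range(4)])
d=B[2]-B[1];d2=B[3]-B[0];d+=d2;print('slot yaw',np.arctan2(d[0],-d[1]))
for off in(.114,.117,.119):
  zb=p[2]-off
  n,l,r=[onz(s,*px(a),zb+.058) for a in((175,315),(55,245),(362,122))]
  c=(l+r)/2;d=r-n
  print(off,'key',c,'n-l',np.linalg.norm(n-l),'n-r',np.linalg.norm(n-r),'yaw',np.arctan2(d[0],-d[1]),'move',(sl-c)[:2],'rel tcp',(c-p)[:2])
```

```text
slot [0.5505404  0.19257645 0.1       ] [np.float64(0.0341), np.float64(0.012), np.float64(0.0346), np.float64(0.0116)]
slot yaw 0.06427758714251254
0.114 key [0.54620421 0.18978199 0.18418476] n-l 0.02622746629920762 n-r 0.048109121649733 yaw 0.023077884149677482 move [0.00433619 0.00279446] rel tcp [-0.00521127  0.00220853]
0.117 key [0.54788789 0.18862684 0.18118476] n-l 0.026335271871660543 n-r 0.04830686974100847 yaw 0.023077884149673867 move [0.00265251 0.00394961] rel tcp [-0.00352759  0.00105337]
0.119 key [0.54901034 0.18785673 0.17918476] n-l 0.026407142253295865 n-r 0.048438701801858816 yaw 0.023077884149676046 move [0.00153005 0.00471972] rel tcp [-0.00240514  0.00028327]
```

Emit:
send_rows([
  {"gripper": 1, "linear": [0.0023, 0.004, 0], "delta_rot": [0, 0, 0]},
  {"gripper": 1, "linear": [0.0023, 0.004, -0.008], "delta_rot": [0, 0, 0]},
  {"gripper": 1, "linear": [0.0023, 0.004, -0.016], "delta_rot": [0, 0, 0]},
  {"gripper": 1, "linear": [0.0023, 0.004, -0.02], "delta_rot": [0, 0, 0]},
  {"gripper": 1, "linear": [0.0023, 0.004, -0.022], "delta_rot": [0, 0, 0]},
  {"gripper": 1, "linear": [0.0023, 0.004, -0.022], "delta_rot": [0, 0, 0]},
])

```text
clock: 6.05
position: [0.5538, 0.1927, 0.2177]
ee_rot: [-0.0, 0.686, 0.728, -0.0]
contact_force: [0.5, -0.7, -0.8]
width: 0.0156
gripper_force: 59.0
```

Run:
```python
from h import *
st=get_state();print(st['clock'],st['position'],st['contact_force'],st['moment'])
c=grab('side','side5.png')['pixels'][250:308,210:255]
c=cv2.convertScaleAbs(cv2.resize(c,None,fx=10,fy=10,interpolation=2),alpha=1.4)
cv2.imwrite('pics/c6.png',c)
```

```text
6.05 [0.55383906 0.19270072 0.21773308] [ 0.52357471 -0.74941102 -0.78117329] [ 0.00739887 -0.02574263  0.02317218]
```

View pics/c6.png

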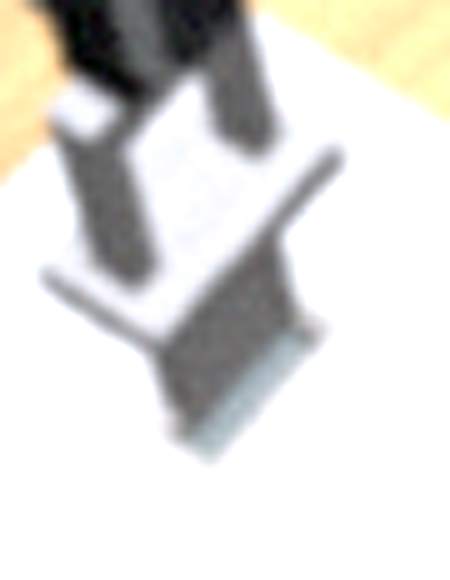

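Emit:
send_rows([
  {"gripper": 1, "linear": [-0.002, -0.001, 0], "delta_rot": [0, 0, 0]},
  {"gripper": 1, "linear": [-0.002, -0.001, -0.001], "delta_rot": [0, 0, 0]},
  {"gripper": 1, "linear": [-0.002, -0.001, -0.003], "delta_rot": [0, 0, 0]},
  {"gripper": 1, "linear": [-0.002, -0.001, -0.004], "delta_rot": [0, 0, 0]},
  {"gripper": 1, "linear": [-0.002, -0.001, -0.004], "delta_rot": [0, 0, 0]},
])

```text
clock: 6.6
position: [0.552, 0.1917, 0.2141]
ee_rot: [-0.0, 0.686, 0.728, -0.0]
contact_force: [0.7, -0.0, -1.2]
width: 0.015
gripper_force: 59.0
```

Emit:
send_rows([
  {"gripper": 1, "linear": [0, 0, -0.001], "delta_rot": [0, 0, 0]},
  {"gripper": 1, "linear": [0, 0, -0.002], "delta_rot": [0, 0, 0]},
  {"gripper": 1, "linear": [0, 0, -0.002], "delta_rot": [0, 0, 0]},
])

```text
clock: 6.9
position: [0.552, 0.1918, 0.2121]
ee_rot: [-0.0, 0.686, 0.728, -0.0]
contact_force: [-0.5, 0.8, -0.9]
width: 0.0154
gripper_force: 59.0
```

Emit:
send_rows([
  {"gripper": 1, "linear": [0, 0, -0.001], "delta_rot": [0, 0, 0]},
  {"gripper": 1, "linear": [0, 0, -0.002], "delta_rot": [0, 0, 0]},
  {"gripper": 1, "linear": [0, 0, -0.003], "delta_rot": [0, 0, 0]},
  {"gripper": 1, "linear": [0, 0, -0.003], "delta_rot": [0, 0, 0]},
])

```text
clock: 7.3
position: [0.5521, 0.1919, 0.2092]
ee_rot: [-0.0, 0.686, 0.728, 0.0]
contact_force: [-0.4, 0.7, -2.0]
width: 0.0154
gripper_force: 59.0
```

Emit:
send_rows([
  {"gripper": 1, "linear": [0, 0, -0.001], "delta_rot": [0, 0, 0]},
  {"gripper": 1, "linear": [0, 0, -0.002], "delta_rot": [0, 0, 0]},
  {"gripper": 1, "linear": [0, 0, -0.003], "delta_rot": [0, 0, 0]},
  {"gripper": 1, "linear": [0, 0, -0.004], "delta_rot": [0, 0, 0]},
  {"gripper": 1, "linear": [0, 0, -0.004], "delta_rot": [0, 0, 0]},
])

```text
clock: 7.8
position: [0.5521, 0.1918, 0.2051]
ee_rot: [-0.0, 0.686, 0.728, 0.0]
contact_force: [0.6, 0.6, -1.5]
width: 0.0153
gripper_force: 59.0
```

Emit:
send_rows([
  {"gripper": 1, "linear": [0, 0, -0.002], "delta_rot": [0, 0, 0]},
  {"gripper": 1, "linear": [0, 0, -0.004], "delta_rot": [0, 0, 0]},
  {"gripper": 1, "linear": [0, 0, -0.006], "delta_rot": [0, 0, 0]},
  {"gripper": 1, "linear": [0, 0, -0.008], "delta_rot": [0, 0, 0]},
  {"gripper": 1, "linear": [0, 0, -0.01], "delta_rot": [0, 0, 0]},
  {"gripper": 1, "linear": [0, 0, -0.01], "delta_rot": [0, 0, 0]},
])

```text
clock: 8.4
position: [0.552, 0.1918, 0.1949]
ee_rot: [-0.0, 0.686, 0.728, -0.0]
contact_force: [0.1, 0.2, -1.6]
width: 0.0156
gripper_force: 59.1
```

Emit:
send_rows([
  {"gripper": 1, "linear": [0, 0, -0.003], "delta_rot": [0, 0, 0]},
  {"gripper": 1, "linear": [0, 0, -0.006], "delta_rot": [0, 0, 0]},
  {"gripper": 1, "linear": [0, 0, -0.009], "delta_rot": [0, 0, 0]},
  {"gripper": 1, "linear": [0, 0, -0.012], "delta_rot": [0, 0, 0]},
  {"gripper": 1, "linear": [0, 0, -0.015], "delta_rot": [0, 0, 0]},
  {"gripper": 1, "linear": [0, 0, -0.018], "delta_rot": [0, 0, 0]},
  {"gripper": 1, "linear": [0, 0, -0.02], "delta_rot": [0, 0, 0]},
  {"gripper": 1, "linear": [0, 0, -0.02], "delta_rot": [0, 0, 0]},
], newtons=90)

```text
clock: 9.2
position: [0.5521, 0.1918, 0.1754]
ee_rot: [0.0, 0.686, 0.728, 0.0]
contact_force: [-1.0, 1.1, 1.5]
width: 0.0154
gripper_force: 90.1
```

Emit:
send_rows([
  {"gripper": 1, "linear": [0, 0, -0.002], "delta_rot": [0, 0, 0]},
  {"gripper": 1, "linear": [0, 0, -0.004], "delta_rot": [0, 0, 0]},
  {"gripper": 1, "linear": [0, 0, -0.006], "delta_rot": [0, 0, 0]},
  {"gripper": 1, "linear": [0, 0, -0.006], "delta_rot": [0, 0, 0]},
])

```text
clock: 9.6
position: [0.5522, 0.1918, 0.1694]
ee_rot: [0.0, 0.686, 0.728, 0.0]
contact_force: [-0.6, 2.1, 4.0]
width: 0.0148
gripper_force: 90.4
```

Emit:
send_rows([
  {"gripper": 1, "linear": [0, 0, -0.001], "delta_rot": [0, 0, 0]},
  {"gripper": 1, "linear": [0, 0, -0.002], "delta_rot": [0, 0, 0]},
  {"gripper": 1, "linear": [0, 0, -0.002], "delta_rot": [0, 0, 0]},
])

```text
clock: 9.9
position: [0.5522, 0.1918, 0.1677]
ee_rot: [0.0, 0.686, 0.728, 0.0]
contact_force: [-1.1, 0.7, 5.2]
width: 0.0152
gripper_force: 90.2
```

Emit:
send_rows([
  {"gripper": 1, "linear": [0, 0, -0.0007], "delta_rot": [0, 0, 0]},
  {"gripper": 1, "linear": [0, 0, -0.0014], "delta_rot": [0, 0, 0]},
  {"gripper": 1, "linear": [0, 0, -0.0014], "delta_rot": [0, 0, 0]},
])

```text
clock: 10.2
position: [0.5522, 0.1919, 0.1671]
ee_rot: [0.0, 0.686, 0.728, 0.0]
contact_force: [-2.3, 1.5, 9.6]
width: 0.0151
gripper_force: 90.7
```

Emit:
send_rows([
  {"gripper": 1, "linear": [0, 0, -0.0005], "delta_rot": [0, 0, 0]},
  {"gripper": 1, "linear": [0, 0, -0.001], "delta_rot": [0, 0, 0]},
  {"gripper": 1, "linear": [0, 0, -0.001], "delta_rot": [0, 0, 0]},
])

```text
clock: 10.5
position: [0.5522, 0.1919, 0.1671]
ee_rot: [0.0, 0.686, 0.728, 0.001]
contact_force: [-4.2, 0.6, 14.5]
width: 0.0146
gripper_force: 91.3
```

Run:
```python
from h import *
st=get_state();print(st['clock'],st['position'],st['contact_force'],st['moment'])
a=grab('side')['pixels'];c=cv2.resize(a[255:315,205:265],None,fx=6.6,fy=6.6,interpolation=2);b=cv2.resize(a[130:240,290:400],None,fx=3.6,fy=3.6,interpolation=2)
cv2.imwrite('pics/c7.png',np.hstack([c,b]))
```

```text
10.5 [0.55218566 0.19191642 0.16712723] [-4.24763377  0.55059613 14.5481283 ] [0.16593403 0.90812041 0.02355764]
```

View pics/c7.png

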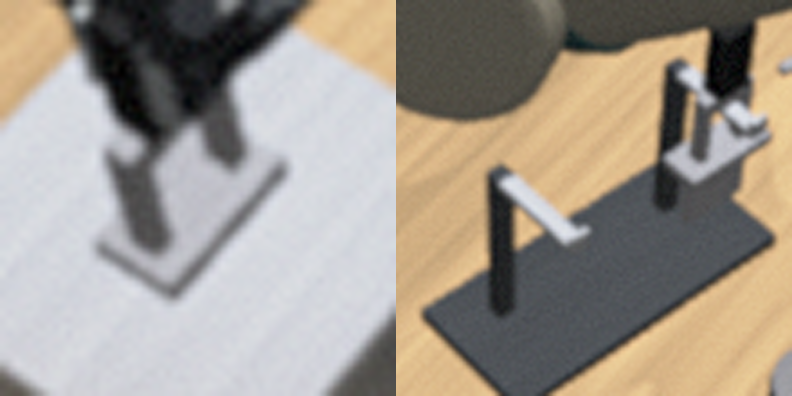

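The picture shows the shoulder plate flat on the lid (left half, about (190,230)). The wide key is still on its hook (right half, about (715,120)), and the TCP has stopped at the expected seated height while pressing.

```bash
python3 -c "
from rig import *
print(sign_off())"
```

```text
the job is handed in; nothing more can be done
None
```

The narrow key is through the slot with its shoulder on the lid, still gripped and pressed down against the spring. The wide key is still on its hook, and the job was handed in after about 10.5 s.

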